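Refit the keyhole cover on the sloping control console

ROBOT

A 6-joint arm with a two-finger parallel gripper is mounted at the origin on a cart in front of the work surface, level with it; the furniture and walls round the work are solid. World frame = base frame: x ahead of the robot, y to its left, z up, the work surface at z = 0. Lengths are in mm, angles in rad, forces in N, time in s.
With the tool pointing down it reaches from about 350 to 975 mm from the base axis. Payload 7.1 kg.
Tool frame: the origin (TCP) lies midway between the tips of the shut fingers; the grasp point (between the pads) lies 19 mm behind it; z points along the fingers, y is the line along which they close (so a half turn about z gives the same grasp; the last joint's range is limited). The gripper opens to 88 mm and grips with 3 to 60 N. Pads are 20 mm wide; open, the fingers measure 115 mm over their backs; the gripper's body (75 mm by 178 mm) begins 61 mm behind the grasp point.
Start: joints at [-1.26, 0.423, 1.63, -0, 1.089, -0.019], TCP at [202.426, -591.294, 222.675] pointing down, gripper open.
Joint ranges: [-3, 3], [-0.9, 2.11], [0.09, 2.58], [-1.31, 4.45], [0.11, 2.69], [-2.54, 2.54]. Speed limits (rad/s): [2.39, 2.39, 3.01, 3.14, 3.14, 3.14].

INTERFACE

Orientations are given as a rotation vector (axis times angle).
In Python, from workcell import ctrl gives the robot as it stands. The module is installed in compiled form; this text tells all that it offers.
- The arm moves only by the tool servo_tool, never from a script. Its argument "increments" is a list of rows, each a list of 7 numbers: the shift along the world's x, y, z in cm, then the turn, a rotation vector about the world's x, y, z in degrees, then the opening, from -1 (shut) to 1 (fully open). A call has 1 to 20 rows; each row is the pose to reach, as a shift and turn from the pose commanded when the call began; what a row does not reach only later rows make up. A row lasts 1/12 s, in which the tool goes at most 41.7 mm and 7.16 degrees, less where a joint would pass 70% of its speed; a pose out of reach is approached as far as the arm can. A call with a gripper value outside its range is refused whole. The fingers move at their own pace and stop on an object; the grip force is fixed at half the most. Time passes only in rows, so rows that repeat a pose let the fingers close. It gives the time, the measured TCP pose, the force, the opening and the grip force at its end, in the units of the state.
- ctrl.get_obs(): the state, without advancing time (a new reading comes with each control period).
- ctrl.get_image(name): name is "side" or "top" or "wrist"; returns a dict with "image" (480x640x3 uint8, red, green, blue), "fx", "fy", "cx", "cy" (pixels), "extrinsics" (4x4, takes a point from camera to world coordinates); the wrist camera has in their place "tool_from_camera" (4x4, takes a point from camera to tool coordinates, whose origin is the TCP and whose axes are the flange's). Camera axes: x right, y up, looking along -z (the intrinsics and any distortion apply to the point x, -y, -z); pixel columns grow to the right and rows downward; lengths in mm; the calibration is good to about 2 mm. A picture is of the moment at which its call begins: read the wrist's pose just before it. There is no depth.
- ctrl.close_job(): hands the job in; it is judged then, once.
The state is a dict: "t": time; "qpos": joint angles; "qvel": joint speeds; "joint_torque": joint torques, N m; "ee_pos": TCP position; "orientation": TCP orientation; "ft_force": force on the tool from outside, world axes, zero at the start; "moment": the same for the moment, N m; "width": finger opening in mm; "grasp_force": force on a finger pad.
Only numpy, scipy, OpenCV 4.12 (cv2) and the standard library are available. Lean on these libraries where they do the work, as an engineer would, in place of code of your own. Each camera call takes 0.05 s, during which the arm holds its last target. There are 200 camera calls.

TASK

Refit the blue cover plate on the sloping console: hang its two keyholes over the two screw heads so it lies flat on the panel, slide it down the slope until it is fully home, and let go. Then swing the red latch round to its stop so that it points straight down the slope at the cover's top edge. Do not disturb the other things on the bench.

Things in the scene. Friction and masses are not known exactly. Their poses are not given: they have to be found in the camera images.
- cover_grip (a point): Centre of the black handle bar of the loose blue cover plate (0.2 to 0.35 kg; plate 110 x 170 x 5 mm in x, y, z; flat on the bench at the start). x: across the bar, to the edge that goes uppermost on the panel; y: along the bar; z: out of the plate's face. Point is 33 mm above the underside, over the plate's centre. Bar 14 x 84 x 20 mm (x, y, z), 18 mm clear of the plate; feet at 35 mm either side.
- keyhole_left (a point): On the cover, underside, middle of the wide end of the keyhole at +y: 10 mm towards -x and 62 mm towards +y of the handle's centre. The wide end is an eight-sided opening 25 mm across; from it a slot 10 mm wide leads towards +x and ends 26 mm from this point. Axes as for cover_grip.
- keyhole_right (a point): The same for the keyhole at -y, 62 mm towards -y of the handle's centre.
- cover_home (a point): Fixed to the console's panel: where cover_grip is when the cover is fully home; all axes then agree. x: up the slope; y: level, to the left as one faces the panel; z: out of the panel face, which lies 33 mm below this point along z. The flat grey panel is tilted 30 degrees from level, facing upward and to the robot's left, 262 x 216 mm (x, y), its middle 45 mm up the slope from here. The pale housing is fixed, at most 170 mm high.
- screw_left (a point): Middle of the top of the left (+y) dark shoulder screw on the panel, 11.5 mm off the face; axes as for cover_home. Neck 7 mm in diameter, 7 mm long from face to head; head 16 mm in diameter, 4.5 mm thick. It is 12.5 mm up the slope and 62 mm left of cover_home: it passes the middle of the keyhole's wide end when the cover is 22.5 mm up the slope from home.
- screw_right (a point): The same for the right (-y) screw, 62 mm right of cover_home's middle line.
- latch (a joint): Angle of the red latch on the panel (rad): 0 points left as one faces the panel (+y of cover_home); pi/2 is its stop, pointing straight down the slope. Starts between 0 and 0.3, clear of the cover's way; stays where it is left (friction about 0.06 N m).
- latch_pivot (a point): The latch's pivot on the panel face, 105 mm up the slope from the middle line point cover_home, axes as there; the latch turns about z. Its arm is 47 mm long from here, 16 mm wide, 2 to 9 mm off the panel; at its stop the end stands 3 mm from the top edge of a cover that is home (a cover that sits higher blocks it).
- latch_knob (a point): Point on the axis of the latch's upright round red knob, 32 mm off the panel face and 36 mm from the pivot. The knob is 14 mm in diameter, stands square to the panel and reaches from 9 to 46 mm off the face. z: out of the panel; y: along the latch arm, away from the pivot.
- beaker_250: Bystander: clear beaker, 72 mm wide, 88 mm high; origin at the centre of its underside, z up.
- jar_orange: Bystander: jar of orange jam with a golden-brown lid, 96 mm wide, 108 mm high; origin at the centre of its underside, z up.
- petri_dish: Bystander: clear petri dish, 90 mm wide, 15 mm high; origin at the centre of its underside, z up.

How it is judged:
By the outcome, as a careful person would: the job done as asked, in the order asked, and still so for the second after the job is handed in, with the robot touching nothing.
It also fails if it takes over 48 s, if anything falls off the work surface, if the arm or the gripper's body presses on something with over 40 N, if the wrist force passes 120 N, or if a joint passes its speed limit or range.

## Working session

There is one attempt and no reset: what is moved stays moved. The work goes in short steps, Python scripts to look and compute and a tool call to move; the robot and the scene stay as the last step left them, time stands still between calls to the robot, and variables do not carry over. Pictures are saved under pics/ and viewed, at most 13 in all, crops included, and the job is handed in when it is done.

Besides the shell and the picture viewer there is one more tool, called as name(argument=value, ...) on one line, values as JSON. servo_tool: Moves the arm, as the interface text tells. Its arguments: {"type":"object","properties":{"increments":{"type":"array","items":{"type":"array","items":{"type":"number"}}}},"required":["increments"]}

```bash
mkdir -p pics
python3 - <<'E'
from workcell import ctrl
import cv2,numpy as np,pickle
o=ctrl.get_obs();print(o)
d={}
for n in["side","top","wrist"]:
    r=ctrl.get_image(n);d[n]=r
    cv2.imwrite(f"pics/{n}0.png",r["image"][:,:,::-1])
    print(n,{k:(np.round(v,3).tolist() if k!="image" else 0) for k,v in r.items()})
pickle.dump((o,d),open("d0.pkl","wb"))
E
```

```text
{'t': 0.0, 'qpos': array([-1.26003884e+00,  4.23852932e-01,  1.63070810e+00, -2.11887637e-05,
        1.08861123e+00, -1.89834490e-02]), 'qvel': array([ 0.00026582,  0.00101444, -0.00015353, -0.00064071,  0.00055895,
       -0.00023334]), 'joint_torque': array([ 3.66990457e-05, -5.44630587e+01, -2.73664945e+01,  6.43752306e-02,
        2.27419962e-02, -9.82155643e-05]), 'ee_pos': array([ 202.22640594, -590.77135679,  221.88704684]), 'orientation': array([-3.09744997e+00, -5.15371685e-01,  3.89668258e-04]), 'ft_force': array([ 0.02897862, -0.44616065, -0.45721707]), 'moment': array([0.03404223, 0.0164056 , 0.01850563]), 'grasp_force': 0.0, 'width': 88.16744169667133}
side {'image': 0, 'fx': 457.195, 'fy': 457.195, 'cx': 323.344, 'cy': 235.387, 'extrinsics': [[-0.869, 0.299, -0.395, 118.693], [-0.495, -0.537, 0.683, 847.927], [-0.008, 0.789, 0.614, 813.949], [0.0, 0.0, 0.0, 1.0]]}
top {'image': 0, 'fx': 518.362, 'fy': 518.362, 'cx': 311.141, 'cy': 247.409, 'extrinsics': [[0.028, 0.998, -0.05, 468.712], [-1.0, 0.029, 0.01, 84.271], [0.012, 0.049, 0.999, 1414.656], [0.0, 0.0, 0.0, 1.0]]}
wrist {'image': 0, 'fx': 406.026, 'fy': 406.026, 'cx': 320.571, 'cy': 241.821, 'tool_from_camera': [[0.001, 0.954, 0.301, 84.411], [1.0, -0.002, 0.0, 0.63], [0.001, 0.301, -0.954, -162.888], [0.0, 0.0, 0.0, 1.0]]}
```

View pics/top0.png

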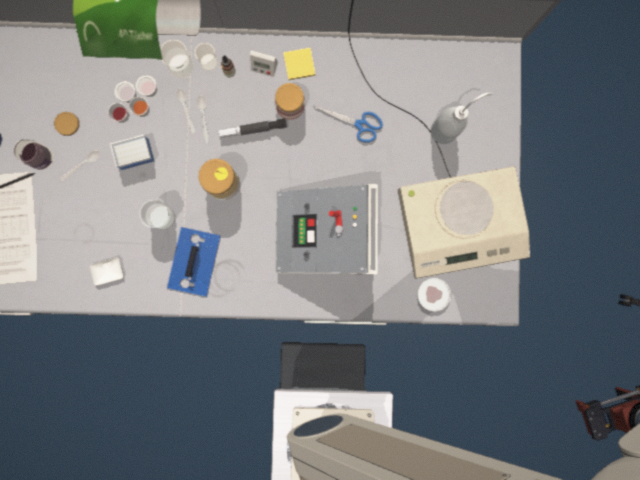

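View pics/side0.png

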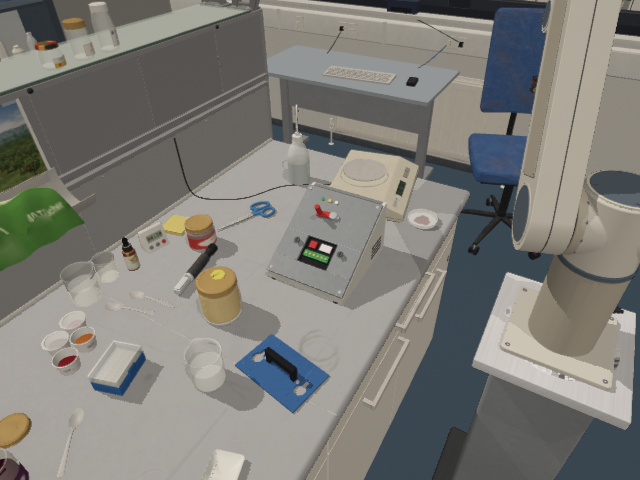

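The top view shows the console panel around (325,230), with the red latch at (337,220) and screws near (306,207) and (306,257). The cover is around (194,262) and the petri dish around (227,277). The jar and beaker stand to the left. I'll zoom in and triangulate.

```bash
cat > h.py <<'E'
import numpy as np,cv2
from scipy.spatial.transform import Rotation as R
def cam(r,o=None):
    if "extrinsics" in r: return np.array(r["extrinsics"])
    T=np.eye(4);T[:3,:3]=R.from_rotvec(o["orientation"]).as_matrix();T[:3,3]=o["ee_pos"]
    return T@np.array(r["tool_from_camera"])
def ray(r,E,uv):
    d=E[:3,:3]@np.array([(uv[0]-r["cx"])/r["fx"],-(uv[1]-r["cy"])/r["fy"],-1]);return E[:3,3],d/np.linalg.norm(d)
def plane(r,E,uv,z=None,n=(0,0,1),p=None):
    c,d=ray(r,E,uv);n=np.array(n,float);p=np.array([0,0,z]) if p is None else p
    return c+d*(n@(p-c))/(n@d)
def tri(obs):
    A=0;b=0
    for r,E,uv in obs:
        c,d=ray(r,E,uv);P=np.eye(3)-np.outer(d,d);A=A+P;b=b+P@c
    return np.linalg.solve(A,b)
def proj(r,E,p):
    q=np.linalg.inv(E)@np.append(p,1);return np.array([r["cx"]+r["fx"]*q[0]/-q[2],r["cy"]+r["fy"]*q[1]/q[2]])
E
python3 - <<'E'
import pickle;from h import *
o,d=pickle.load(open("d0.pkl","rb"))
def crop(n,x,y,w,h,s): return cv2.resize(d[n]["image"][y:y+h,x:x+w,::-1],None,fx=s,fy=s,interpolation=cv2.INTER_CUBIC)
M=np.zeros((600,800,3),np.uint8)
M[:300,:400]=crop("top",150,220,100,75,4);M[:300,400:]=crop("top",275,180,100,75,4)
M[300:,:400]=crop("side",230,330,100,75,4);M[300:,400:]=crop("side",265,185,133,100,3.01)[:300,:400]
cv2.imwrite("pics/m.png",M)
for n,z in(("top",5),):
    m=cv2.inRange(cv2.cvtColor(d[n]["image"],cv2.COLOR_RGB2HSV),(105,150,60),(120,255,255))
    m[:220]=0;m[300:]=0;m[:,:160]=0;m[:,225:]=0
    c=max(cv2.findContours(m,0,2)[0],key=cv2.contourArea);b=cv2.boxPoints(cv2.minAreaRect(c))
    print(b.round(1).tolist());w=[plane(d[n],cam(d[n]),q,z) for q in b];print(np.round(w,0).tolist(),np.mean(w,0))
E
```

```text
[[184.8000030517578, 289.8999938964844], [191.1999969482422, 262.0], [211.3000030517578, 266.6000061035156], [204.89999389648438, 294.6000061035156]]
[[414.0, 408.0, 5.0], [490.0, 394.0, 5.0], [479.0, 339.0, 5.0], [403.0, 353.0, 5.0]] [446.23358579 373.37210946   5.        ]
```

View pics/m.png

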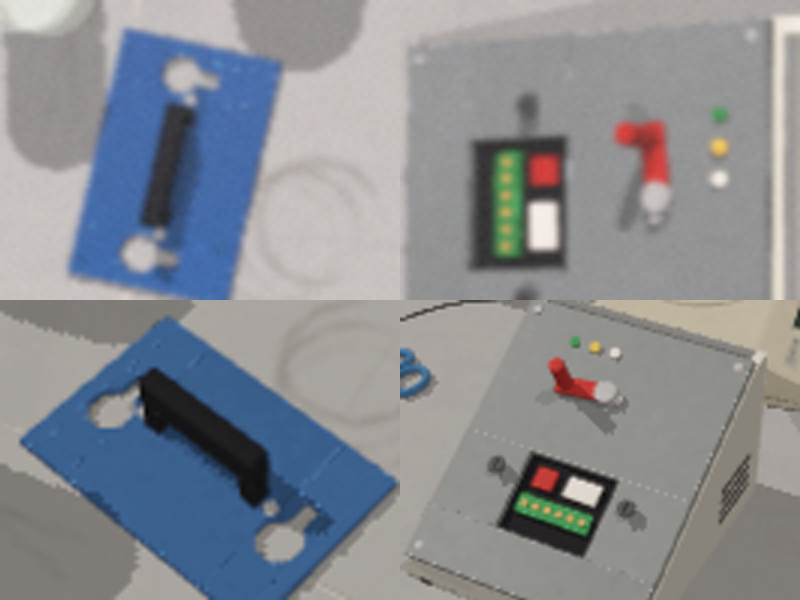

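The mosaic shows the cover's slots pointing right in the top view (world -y), so its "up" edge already faces the same way as the slope. Next I'll work out rough positions.

Run:
```python
import pickle;from h import *
o,d=pickle.load(open("d0.pkl","rb"))
t,s=d["top"],d["side"];T,S=cam(t),cam(s)
a=lambda x,y:(x/4+150,y/4+220); b=lambda x,y:((x-400)/4+275,y/4+180)
c=lambda x,y:(x/4+230,(y-300)/4+330); e=lambda x,y:((x-400)/3.01+265,(y-300)/3.01+185)
for n,p,q in(("sL",b(527,102),e(497,463)),("sR",b(527,295),e(627,508)),("knobtop",b(627,133),e(557,366)),("pivot",b(656,195),e(605,391)),("led g",b(720,115),e(575,342)),("led w",b(719,179),e(615,353)),("corner",b(750,33),e(538,309))):
    x=tri([(t,T,p),(s,S,q)]);print(n,x.round(1),(proj(t,T,x)-p).round(1),(proj(s,S,x)-q).round(1))
for n,p,q in(("barF",a(183,107),c(150,374)),("barN",a(155,222),c(258,458))):
    print(n,plane(t,T,p,43).round(1),tri([(t,T,p),(s,S,q)]).round(1))
for p in((123,30),(283,65),(70,272)):print("corner",plane(t,T,a(*p),5).round(1))
for n,p,z in(("jar",(217,178),108),("beaker",(157,214),88),("petri",(227,277),10)):print(n,plane(t,T,p,z).round(0))
```

```text
sL [640.9  83.9  84.4] [0.3 0.7] [-0.8 -0.1]
sR [516.7  80.5  82.6] [0.3 0.6] [-0.7 -0. ]
knobtop [615.   22.8 156.6] [0.2 0.4] [-0.5 -0. ]
pivot [579.8   2.4 130.2] [0.2 0.5] [-0.5 -0. ]
led g [629.9 -34.8 142.9] [0.1 0.3] [-0.3 -0. ]
led w [590.  -35.1 144. ] [0.1 0.3] [-0.3 -0. ]
corner [678.8 -51.4 153.4] [0.3 0.6] [-0.6 -0.1]
barF [529.7 374.9  43. ] [530.2 376.5  35.6]
barN [453.4 390.3  43. ] [453.2 392.2  34.4]
corner [582.6 425.7   5. ]
corner [562.  316.3   5. ]
corner [417.6 454.7   5. ]
jar [703. 314. 108.]
beaker [609. 468.  88.]
petri [452. 295.  10.]
```

```bash
cat >> h.py <<'E'
def fr(yaw,tilt):  # panel/cover frame: x up slope, y level, z out
    c,s=np.cos(yaw),np.sin(yaw);y=np.array([c,s,0]);x0=np.array([s,-c,0])
    x=x0*np.cos(tilt)+np.array([0,0,1])*np.sin(tilt);return np.c_[x,y,np.cross(x,y)]
def tool(F): return np.c_[-F[:,1],-F[:,0],-F[:,2]]   # tool x=-y, y=-x, z=-z
def delta(p,Rt,o):
    "cm, deg from o"
    return np.r_[(p-o["ee_pos"])/10,np.degrees((R.from_matrix(Rt)*R.from_rotvec(o["orientation"]).inv()).as_rotvec())].round(2)
E
python3 - <<'E'
import pickle;from h import *
from workcell import ctrl
o=ctrl.get_obs()
F=fr(np.radians(1.5),np.radians(30));home=np.array([578.8,82.2,83.5])-12.5*F[:,0]+21.5*F[:,2]
print(home,F,np.linalg.det(tool(F)))
print(delta(home+150*F[:,2],tool(F),o))
G=fr(np.radians(-10.5),0);print(delta(np.array([491,384,200]),tool(G),o))
E
```

```text
[578.23522403 103.76792422  95.86954618] [[ 0.0226699   0.99965732 -0.01308847]
 [-0.86572864  0.02617695  0.49982866]
 [ 0.5         0.          0.8660254 ]] 1.0
[ 37.4   76.97   0.37  -7.54  41.93 157.54]
[ 2.8870e+01  9.7490e+01 -2.2100e+00  1.0000e-02 -9.0000e-02  1.5061e+02]
```

servo_tool(increments=[[0,3,8,0,0,6,0],[3,7,12,0,2,13,0],[6,10,15,0,4,20,0],[9,14,18,0,5,27,0],[12,18,18,0,6,34,0],[15,22,18,0,8,41,0],[17,26,18,0,10,48,0],[19,30,18,0,12,55,0],[21,34,18,0,14,62,0],[23,38,18,0,16,69,0],[25,42,18,0,18,76,0],[27,46,18,-1,20,83,0],[29,50,18,-2,22,90,0],[31,54,18,-2,24,97,0],[32,58,18,-3,26,104,0],[33,62,17,-3,28,111,0],[34,66,16,-4,30,118,0],[35,70,14,-5,32,125,0],[36,73,12,-5,34,132,0],[37,76,10,-6,36,138,0]])

```text
t: 1.82
ee_pos: [543.4, 80.0, 359.1]
orientation: [0.538, 3.001, -0.757]
ft_force: [0.3, -0.8, 0.7]
width: 44.0
grasp_force: 0.0
```

Run:
```python
from h import *
from workcell import ctrl
o=ctrl.get_obs();print(o["t"],o["ee_pos"],o["qpos"])
F=fr(np.radians(1.5),np.radians(30));home=np.array([578.2,103.8,95.9])
print(delta(home+150*F[:,2],tool(F),o))
```

```text
1.8167 [543.41848416  80.01479326 359.12363491] [ 0.35344882  0.30662826  1.56208212 -0.41553625  1.53744925 -0.7922806 ]
[  3.28   9.88 -13.33  -1.74   5.11  20.56]
```

servo_tool(increments=[[0,0,0,0,0,0,0],[0,0,0,0,0,0,0],[0,0,0,0,0,0,0]])

```text
t: 2.07
ee_pos: [542.5, 77.5, 359.0]
orientation: [-0.549, -2.997, 0.758]
ft_force: [-0.7, 0.7, 0.8]
width: 44.0
grasp_force: 0.0
```

Run:
```python
from h import *
from workcell import ctrl
o=ctrl.get_obs();print(o["t"],o["ee_pos"],o["qpos"])
F=fr(np.radians(1.5),np.radians(30));home=np.array([578.2,103.8,95.9])
print(delta(home+150*F[:,2],tool(F),o))
```

```text
2.0667 [542.53064721  77.46207152 358.968246  ] [ 0.34938147  0.30564624  1.56401553 -0.41519706  1.53827526 -0.78933672]
[  3.37  10.13 -13.32  -1.68   5.1   20.96]
```

servo_tool(increments=[[1,3,-3,0,1,5,0],[2,6,-6,-1,3,11,0],[3,9,-9,-1,4,17,0],[3.4,10.1,-12,-1.7,5.1,21,0],[3.4,10.1,-13.3,-1.7,5.1,21,0],[3.4,10.1,-13.3,-1.7,5.1,21,0]])

```text
t: 2.57
ee_pos: [575.2, 176.6, 223.4]
orientation: [-0.039, 3.031, -0.816]
ft_force: [-0.6, -0.5, -0.3]
width: 43.5
grasp_force: 0.0
```

Run:
```python
from h import *
from workcell import ctrl
import pickle
o=ctrl.get_obs();print(o["t"],o["ee_pos"],o["qpos"])
r=ctrl.get_image("wrist");pickle.dump((o,r),open("w1.pkl","wb"));cv2.imwrite("pics/w1.png",r["image"][:,:,::-1])
F=fr(np.radians(1.5),np.radians(30));home=np.array([578.2,103.8,95.9]);E=cam(r,o)
for n,p in(("sL",(12.5,62,-21.5)),("sR",(12.5,-62,-21.5)),("piv",(105,0,-24))):print(n,proj(r,E,home+F@p))
G=fr(np.radians(-10.5),0);print(delta(np.array([491,384,180]),tool(G),o))
```

```text
2.5667 [575.23094935 176.62910442 223.44107155] [ 0.50746021  0.52138813  1.57259594 -0.47188877  1.34142064 -0.91063705]
sL [307.88661601 285.64177926]
sR [306.5747174  141.73163279]
piv [198.00931589 216.76457426]
[ -8.42  20.74  -4.34  30.06  -2.64 -11.68]
```

View pics/w1.png

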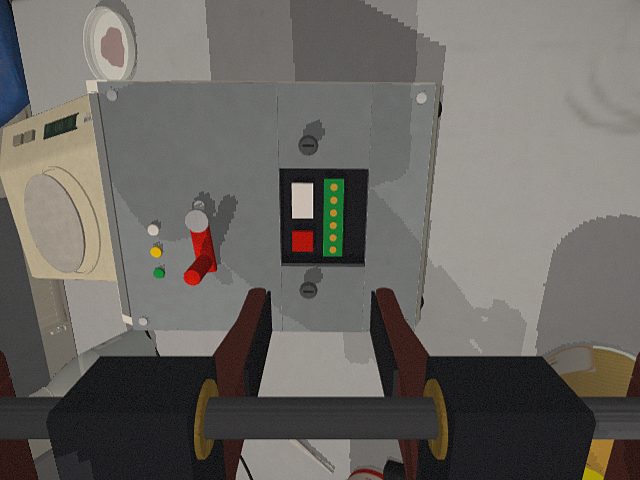

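Both screws are visible, at (308,145) and (308,290). The latch hub is at (197,220) and the knob top at (192,277). Next I'll go over the cover with the same stand-off.

servo_tool(increments=[[-1,3,0,5,0,-2,0],[-3,6,0,10,-1,-4,0],[-4,10,0,15,-1,-6,0],[-6,14,-1,20,-2,-8,0],[-7,17,-3,25,-2,-10,0],[-8,20,-4,30,-2.6,-11.7,0],[-8.4,20.7,-4.3,30,-2.6,-11.7,0],[-8.4,20.7,-4.3,30,-2.6,-11.7,0]])

```text
t: 3.28
ee_pos: [493.2, 384.8, 185.1]
orientation: [0.287, 3.122, -0.0]
ft_force: [-0.5, -0.5, 1.5]
width: 44.1
grasp_force: 0.0
```

Run:
```python
from h import *
from workcell import ctrl
import pickle
o=ctrl.get_obs();print(o["t"],o["ee_pos"])
r=ctrl.get_image("wrist");pickle.dump((o,r),open("w2.pkl","wb"));cv2.imwrite("pics/w2.png",r["image"][:,:,::-1])
G=fr(np.radians(-10.5),0);E=cam(r,o);c=np.array([491,384,33])
for n,p in(("kL",(-10,62,-28)),("kR",(-10,-62,-28)),("barL",(0,42,10)),("barR",(0,-42,10)),("c",(55,-85,-28)),("c",(-55,-85,-28))):print(n,proj(r,E,c+G@p))
print(delta(c-[0,0,19],tool(G),o))
```

```text
3.2833 [493.17123646 384.77436632 185.08263449]
kL [329.56957259 275.20869479]
kR [330.80379783 134.75416573]
barL [318.47053547 270.55134457]
barR [318.43181848 165.55732332]
c [249.71165271 104.93450932]
c [387.34220812 105.12051012]
[-2.200e-01 -8.000e-02 -1.711e+01  4.000e-02  3.700e-01  1.000e-02]
```

View pics/w2.png

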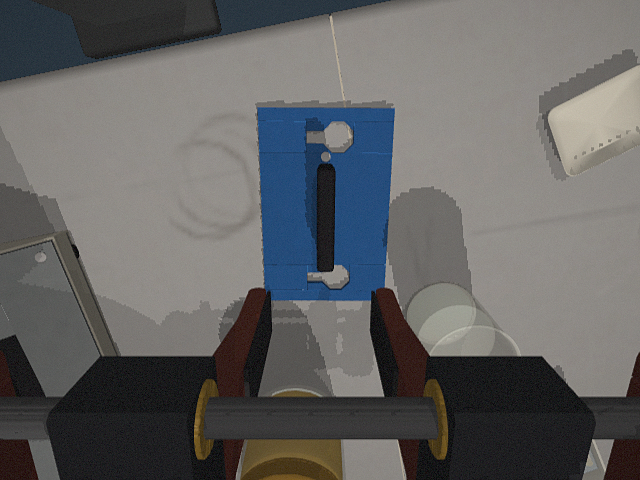

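The bar runs from (326,165) to (326,271). The plate's top corners are at (257,107) and (394,108), and the wide keyhole ends at (340,136) and (336,277). I'll fit both poses from the wrist images.

Run:
```python
from h import *
import pickle
from workcell import ctrl
from scipy.optimize import least_squares as ls
o,r=pickle.load(open("w2.pkl","rb"));E=cam(r,o)
P=[((0,42,10),(326,271)),((0,-42,10),(326,165)),((55,-85,-28),(257,107)),((-55,-85,-28),(394,108)),((-10,-62,-28),(340,136)),((-10,62,-28),(336,277))]
f=lambda v:np.concatenate([proj(r,E,[v[0],v[1],33]+fr(v[2],0)@p)-q for p,q in P])
s=ls(f,[491,384,-.18]);print(s.x,np.degrees(s.x[2]),s.fun.round(1))
oo=ctrl.get_obs();print(delta(np.array([s.x[0],s.x[1],14]),tool(fr(s.x[2],0)),oo))
o1,r1=pickle.load(open("w1.pkl","rb"));E1=cam(r1,o1);_,d=pickle.load(open("d0.pkl","rb"));t,S=d["top"],d["side"]
a,b=np.array((12.5,62,-21.5)),np.array((12.5,-62,-21.5))
O=[(r1,E1,a,(308,290),1),(r1,E1,b,(308,145),1),(t,cam(t),a,(306.75,205.5),.3),(t,cam(t),b,(306.75,253.75),.3),(S,cam(S),a,(297.2,239.2),.3),(S,cam(S),b,(340.4,254.1),.3)]
g=lambda v:np.concatenate([w*(proj(c,e,v[:3]+fr(v[3],np.pi/6)@p)-q) for c,e,p,q,w in O])
s=ls(g,[578,104,96,.026]);print(s.x,np.degrees(s.x[3]),s.fun.round(1))
```

```text
[ 4.93106581e+02  3.89688979e+02 -1.84960733e-01] -10.597469383924105 [-0.2  0.7  0.6  2.   0.4 -0.8  0.9 -1.4 -1.8  0.1 -0.  -0.7]
[ -0.08   0.51 -17.13   0.05   0.41  -0.11]
[5.80552763e+02 1.06619957e+02 9.92553877e+01 1.68661417e-02] 0.9663587359809035 [ 0.  -0.2 -0.1  0.  -0.1 -0.1 -0.3 -0.1 -0.6 -0.2 -0.6 -0.3]
```

servo_tool(increments=[[0,0.5,-4,0,0.4,0,0],[0,0.5,-8,0,0.4,0,0],[0,0.5,-12,0,0.4,0,0],[0,0.5,-15,0,0.4,0,0],[0,0.5,-16.5,0,0.4,0,0],[0,0.5,-17.1,0,0.4,0,0],[0,0.5,-17.1,0,0.4,0,0],[0,0.5,-17.1,0,0.4,0,-0.4],[0,0.5,-17.1,0,0.4,0,-1],[0,0.5,-17.1,0,0.4,0,-1],[0,0.5,-17.1,0,0.4,0,-1],[0,0.5,-17.1,0,0.4,0,-1],[0,0.5,-17.1,0,0.4,0,-1]])

```text
t: 4.42
ee_pos: [493.0, 390.6, 13.2]
orientation: [-0.287, -3.127, -0.001]
ft_force: [0.2, -2.9, 6.0]
width: 13.9
grasp_force: 30.0
```

Run:
```python
from h import *
from workcell import ctrl
o=ctrl.get_obs()
F=fr(.017,np.pi/6);home=np.array([580.5,106.6,98]);
print(delta(home+F@[22.5,0,60-19.8],tool(F),o))
```

```text
[  8.75 -28.34  13.08 -29.98   2.42  11.2 ]
```

servo_tool(increments=[[0,0,2,0,0,0,-1],[0,0,6,0,0,0,-1],[0,0,10,0,0,0,-1],[0,0,14,0,0,0,-1],[0,-1,17,0,0,0,-1],[1,-4,19,-3,0,1,-1],[2,-8,19,-7,0,2.5,-1],[3,-12,19,-12,1,4,-1],[4,-16,19,-17,1,6,-1],[6,-20,18.5,-22,1.5,8,-1],[7,-24,17.5,-26,2,9.5,-1],[8,-27,16,-29,2.3,11,-1],[8.75,-28.3,14.5,-30,2.4,11.2,-1],[8.75,-28.3,13.5,-30,2.4,11.2,-1],[8.75,-28.3,13.1,-30,2.4,11.2,-1],[8.75,-28.3,13.1,-30,2.4,11.2,-1]])

```text
t: 5.75
ee_pos: [579.4, 108.1, 142.0]
orientation: [-0.026, 3.032, -0.813]
ft_force: [-1.1, 0.5, -3.0]
width: 14.2
grasp_force: 30.0
```

Run:
```python
from h import *
from workcell import ctrl
import pickle
o=ctrl.get_obs();print(o["t"],o["ee_pos"],o["ft_force"])
r=ctrl.get_image("wrist");s=ctrl.get_image("side");pickle.dump((o,r,s),open("w3.pkl","wb"))
M=np.zeros((480,800,3),np.uint8);M[:,:400]=r["image"][0:480,150:550,::-1];M[:,400:]=cv2.resize(s["image"][175:295,260:360,::-1],(400,480),interpolation=2)
cv2.imwrite("pics/w3.png",M)
```

```text
5.75 [579.37902193 108.10724124 142.04223711] [-1.08821231  0.48859837 -3.00940883]
```

View pics/w3.png

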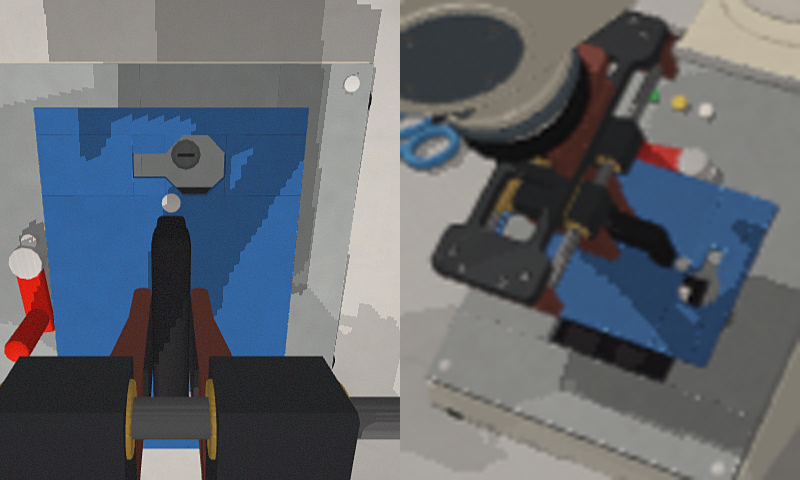

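The right screw head is at (336,154) in the full image. The keyhole's wide end is centred near (344,164.5), and the cover's edges run parallel to the panel's.

Run:
```python
from h import *
import pickle
o,r,s=pickle.load(open("w3.pkl","rb"));C=np.array(r["tool_from_camera"])
F=fr(.017,np.pi/6)
K=plane(r,C,(344,164.5),8.2);print("K",K)
for z in(58,61.7,65):
    S=plane(r,C,(336,154),z);d=S-K;print(z,S,"move cover-up",-d[1],"cover-y",-d[0])
print("right edge etc",plane(r,C,(150+34,107),8.2),plane(r,C,(150+309,108),8.2))
print(R.from_rotvec(o["orientation"]).as_matrix().T@tool(F))
print("axes cm per mm",F.T.round(3)/10)
```

```text
K [61.82971167  9.23535241  8.2       ]
58 [61.30535696  7.77120888 58.        ] move cover-up 1.464143529915983 cover-y 0.5243547074688024
61.7 [60.94756558  7.91373057 61.7       ] move cover-up 1.3216218399987305 cover-y 0.8821460943537787
65 [60.62845434  8.04084451 65.        ] move cover-up 1.194507900342801 cover-y 1.2012573313052428
right edge etc [ 84.51911406 -55.03605896   8.2       ] [84.1925024  54.79972068  8.2       ]
[[ 9.99997926e-01 -3.76291737e-04 -2.00141048e-03]
 [ 3.76436193e-04  9.99999927e-01  7.18010031e-05]
 [ 2.00138331e-03 -7.25542575e-05  9.99997995e-01]]
axes cm per mm [[ 0.0015 -0.0866  0.05  ]
 [ 0.1     0.0017  0.    ]
 [-0.0008  0.05    0.0866]]
```

servo_tool(increments=[[0.09,-0.11,0.06,0,0,0,-1],[0.1,-0.86,-1.24,0,0,0,-1],[0.11,-1.61,-2.53,0,0,0,-1],[0.12,-2.11,-3.4,0,0,0,-1],[0.13,-2.41,-3.92,0,0,0,-1],[0.13,-2.61,-4.27,0,0,0,-1],[0.13,-2.61,-4.27,0,0,0,-1]])

```text
t: 6.43
ee_pos: [581.4, 81.3, 100.2]
orientation: [-0.025, 3.031, -0.813]
ft_force: [0.3, 0.2, -3.6]
width: 13.8
grasp_force: 30.0
```

Run:
```python
from h import *
from workcell import ctrl
import pickle
o=ctrl.get_obs();print(o["t"],o["ee_pos"],o["ft_force"])
F=fr(.017,np.pi/6);home=np.array([580.5,106.6,98]);print("grip rel home",F.T@(o["ee_pos"]-home)+[0,0,19.8])
r=ctrl.get_image("wrist");s=ctrl.get_image("side")
M=np.zeros((480,800,3),np.uint8);M[:,:400]=r["image"][0:480,150:550,::-1];M[:,400:]=cv2.resize(s["image"][175:295,260:360,::-1],(400,480),interpolation=2)
cv2.imwrite("pics/w4.png",M)
```

```text
6.4333 [581.41354711  81.32834657 100.18856876] [ 0.28404988  0.2105032  -3.60920817]
grip rel home [22.99046479  0.48381769  9.05359048]
```

View pics/w4.png

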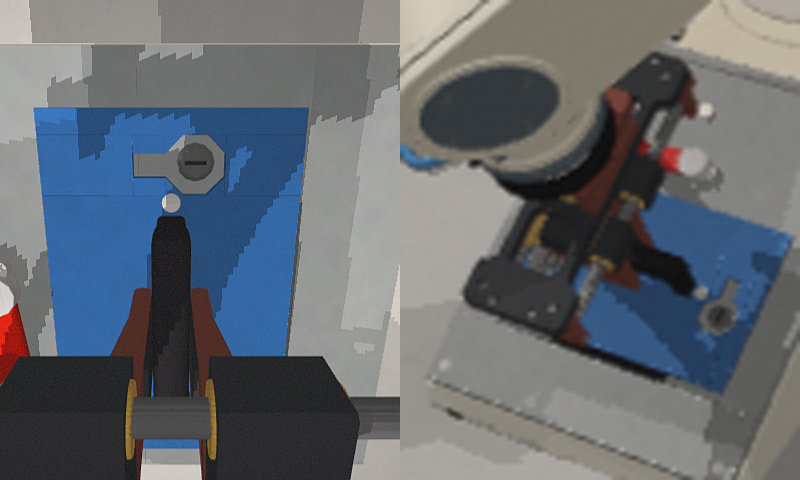

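The screw head at (195,162) sits centred in the opening, so I'll keep lowering along the panel normal.

servo_tool(increments=[[0,-0.1,-0.17,0,0,0,-1],[0,-0.2,-0.35,0,0,0,-1],[0,-0.25,-0.43,0,0,0,-1],[0,-0.3,-0.52,0,0,0,-1],[0,-0.3,-0.52,0,0,0,-1]])

```text
t: 6.95
ee_pos: [581.6, 78.6, 95.4]
orientation: [-0.025, 3.03, -0.813]
ft_force: [-0.3, 0.1, -2.2]
width: 13.6
grasp_force: 30.0
```

servo_tool(increments=[[0,-0.05,-0.09,0,0,0,-1],[0,-0.1,-0.17,0,0,0,-1],[0,-0.1,-0.17,0,0,0,-1]])

```text
t: 7.2
ee_pos: [581.7, 78.6, 95.3]
orientation: [-0.024, 3.029, -0.812]
ft_force: [-7.1, 8.0, 12.4]
width: 13.8
grasp_force: 30.0
```

servo_tool(increments=[[0,0.05,0.09,0,0,0,-1],[-0.01,0.4,-0.11,0,0,0,-1],[-0.01,0.75,-0.31,0,0,0,-1],[-0.02,1.1,-0.51,0,0,0,-1],[-0.02,1.44,-0.71,0,0,0,-1],[-0.03,1.61,-0.81,0,0,0,-1],[-0.03,1.61,-0.81,0,0,0,-1]])

```text
t: 7.78
ee_pos: [581.5, 93.2, 86.9]
orientation: [-0.024, 3.029, -0.816]
ft_force: [-4.5, -0.4, 10.9]
width: 14.0
grasp_force: 30.0
```

Run:
```python
from h import *
from workcell import ctrl
o=ctrl.get_obs();F=fr(.017,np.pi/6);home=np.array([580.5,106.6,98]);print("grip rel home",F.T@(o["ee_pos"]-home)+[0,0,19.8],"F",F.T@o["ft_force"],"M",F.T@o["moment"])
r=ctrl.get_image("wrist");s=ctrl.get_image("side")
M=np.zeros((480,800,3),np.uint8);M[:,:400]=r["image"][0:480,150:550,::-1];M[:,400:]=cv2.resize(s["image"][175:295,260:360,::-1],(400,480),interpolation=2)
cv2.imwrite("pics/w5.png",M)
```

```text
grip rel home [6.09406822 0.81375092 3.45483904] F [ 5.73909702 -4.46421539  9.29956266] M [-0.48063819 -0.4929827  -0.07888002]
```

View pics/w5.png

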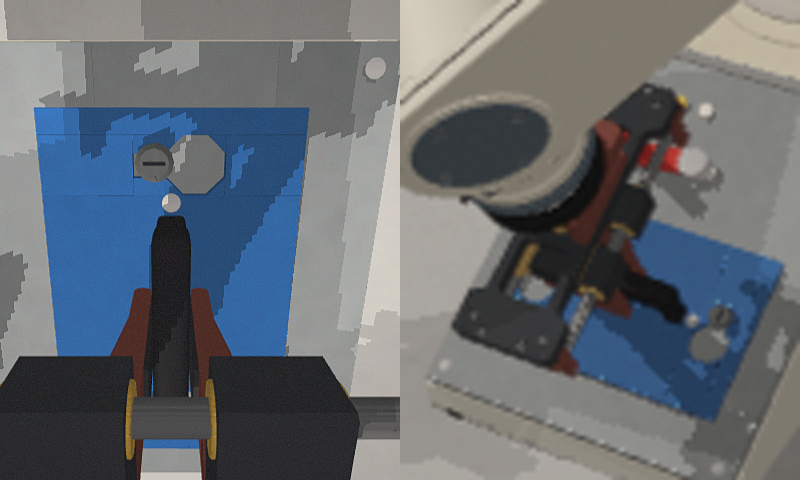

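The cover is hung on the right screw, with the head at (153,163) over the slot whose end is at 133. I'll slide it the rest of the way and feel for the stop.

servo_tool(increments=[[0,0.17,-0.1,0,0,0,-1],[0,0.35,-0.2,0,0,0,-1],[0,0.43,-0.25,0,0,0,-1],[0,0.48,-0.28,0,0,0,-1],[0,0.48,-0.28,0,0,0,-1]])

```text
t: 8.3
ee_pos: [581.5, 97.6, 84.3]
orientation: [-0.024, 3.029, -0.817]
ft_force: [-3.6, -1.1, 13.0]
width: 13.7
grasp_force: 30.0
```

servo_tool(increments=[[0,0.09,-0.05,0,0,0,-1],[0,0.17,-0.1,0,0,0,-1],[0,0.17,-0.1,0,0,0,-1]])

```text
t: 8.55
ee_pos: [581.5, 98.3, 83.9]
orientation: [-0.024, 3.028, -0.82]
ft_force: [-3.3, -6.7, 16.0]
width: 13.9
grasp_force: 30.0
```

Run:
```python
from h import *
from workcell import ctrl
o=ctrl.get_obs();F=fr(.017,np.pi/6);home=np.array([580.5,106.6,98]);print("grip rel home",F.T@(o["ee_pos"]-home)+[0,0,19.8],"F",F.T@o["ft_force"],"M",F.T@o["moment"])
```

```text
grip rel home [0.18555175 0.83699427 3.46834521] F [13.77540476 -3.44435595 10.50952364] M [-0.59602612 -1.54583353 -0.03331874]
```

servo_tool(increments=[[0,0.09,-0.05,0,0,0,-1],[0,0.13,-0.07,0,0,0,-1],[0,0.13,-0.07,0,0,0,-1]])

```text
t: 8.8
ee_pos: [581.4, 98.4, 83.9]
orientation: [-0.024, 3.028, -0.824]
ft_force: [-4.4, -10.1, 19.4]
width: 13.8
grasp_force: 30.0
```

Run:
```python
from h import *
from workcell import ctrl
o=ctrl.get_obs();F=fr(.017,np.pi/6);home=np.array([580.5,106.6,98]);print("grip rel home",F.T@(o["ee_pos"]-home)+[0,0,19.8],"F",F.T@o["ft_force"])
```

```text
grip rel home [0.09034867 0.79982994 3.51971645] F [18.34904053 -4.62030378 11.80857369]
```

The slide stopped hard at 22.8 mm of travel, so the cover is home. I'll relax, release and back off along the normal, then locate the knob.

servo_tool(increments=[[0,-0.1,0.1,0,0,0,-1],[0,-0.15,0.2,0,0,0,-1],[0,-0.15,0.2,0,0,0,-0.5],[0,-0.15,0.2,0,0,0,-0.2],[0,-0.15,0.2,0,0,0,-0.2],[0,-0.15,0.2,0,0,0,-0.2],[-0.01,0.5,1.3,0,0,0,-0.2],[-0.03,1.8,3.5,0,0,0,-0.2],[-0.05,3.3,6.1,0,0,0,-0.2],[-0.08,5.3,9.6,0,0,0,-0.2],[-0.08,5.3,9.6,0,0,0,-0.2]])

```text
t: 9.72
ee_pos: [583.9, 159.2, 183.7]
orientation: [-0.025, 3.022, -0.802]
ft_force: [1.2, 0.5, 1.1]
width: 35.5
grasp_force: 0.0
```

```bash
cat >> h.py <<'E'
F=fr(.017,np.pi/6);home=np.array([580.5,106.6,98])+F@[.1,.8,3.5]
E
python3 - <<'E'
from h import *
import pickle
from workcell import ctrl
o1,r1=pickle.load(open("w1.pkl","rb"));E1=cam(r1,o1);n=F[:,2]
for nm,uv,h in(("knobtop",(192,278),46),("hub",(197,219),12),("sL",(308,290),11.5)):print(nm,F.T@(plane(r1,E1,uv,n=n,p=home+(h-33)*n)-home))
o=ctrl.get_obs();print(o["t"],o["ee_pos"],o["width"],F.T@(o["ee_pos"]-home),o["ft_force"])
r=ctrl.get_image("wrist");t=ctrl.get_image("top");pickle.dump((o,r,t),open("w6.pkl","wb"))
M=np.zeros((480,800,3),np.uint8);M[:,:400]=r["image"][0:480,60:460,::-1];M[:,400:]=cv2.resize(t["image"][180:276,275:355,::-1],(400,480),interpolation=2)
cv2.imwrite("pics/w6.png",M)
E
```

```text
knobtop [101.38409293  35.34288591  13.        ]
hub [104.2226599   -2.78008379 -21.        ]
sL [ 12.95171092  60.3356035  -21.5       ]
9.7167 [583.89821391 159.18817102 183.71192622] 35.48023869548286 [-2.73012061  3.49167872 96.99010819] [1.23489519 0.49442251 1.08262433]
```

View pics/w6.png

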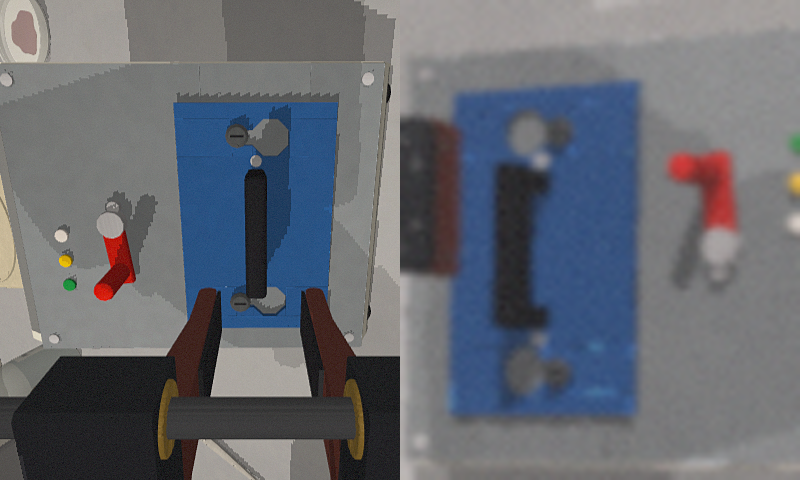

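The cover lies flat, with both heads at the slot ends: (237,135) and (240,300) in the crop. The latch is still at its start with the knob at (103,293). Next I'll grip the knob.

Run:
```python
from h import *
import pickle
from workcell import ctrl
o1,r1,_=pickle.load(open("w6.pkl","rb"));E1=cam(r1,o1);n=F[:,2]
for nm,uv,h in(("knobtop",(164,292),46),("hub",(170,224),12),("sL",(300,300),11.5),("sR",(297,135),11.5)):print(nm,(F.T@(plane(r1,E1,uv,n=n,p=home+(h-33)*n)-home)).round(1))
o=ctrl.get_obs()
for p in((100.5,35.7,50),(100.5,35.7,-15)):print(delta(home+F@p,tool(F),o))
```

```text
knobtop [101.2  35.1  13. ]
hub [104.5  -2.2 -21. ]
sL [ 12.9  58.5 -21.5]
sR [ 12.7 -63.4 -21.5]
[  3.66 -10.93   1.57  -0.08   0.21  -0.07]
[  3.72 -14.18  -4.06  -0.08   0.21  -0.07]
```

servo_tool(increments=[[1,-3,0.4,0,0,0,-0.2],[2,-6,0.8,0,0.2,0,-0.2],[3,-9,1.2,0,0.2,0,-0.2],[3.7,-10.9,1.6,0,0.2,0,-0.2],[3.7,-10.9,1.6,0,0.2,0,-0.2],[3.7,-11.9,-0.2,0,0.2,0,-0.2],[3.7,-12.9,-1.9,0,0.2,0,-0.2],[3.7,-13.7,-3.3,0,0.2,0,-0.2],[3.7,-14.2,-4.1,0,0.2,0,-0.2],[3.7,-14.2,-4.1,0,0.2,0,-0.2],[3.7,-14.2,-4.1,0,0.2,0,-1],[3.7,-14.2,-4.1,0,0.2,0,-1],[3.7,-14.2,-4.1,0,0.2,0,-1],[3.7,-14.2,-4.1,0,0.2,0,-1]])

```text
t: 10.98
ee_pos: [618.1, 13.0, 136.8]
orientation: [-0.027, 3.032, -0.813]
ft_force: [-0.4, 0.5, 0.9]
width: 13.3
grasp_force: 30.0
```

Run:
```python
from h import *
from workcell import ctrl
o=ctrl.get_obs();p=F.T@(o["ee_pos"]-home);print(p,F.T@o["ft_force"],o["width"])
th0=np.arcsin(np.clip((105-p[0])/36,-1,1));print(th0)
for th in np.r_[np.linspace(th0,np.pi/2,9)[1:],1.65]:
    q=36*np.array([-np.sin(th)+np.sin(th0),np.cos(th)-np.cos(th0),0]);print(round(th,2),(F@q/10).round(2).tolist())
```

```text
[100.91100933  35.17533785 -16.97756223] [-0.0057138  -0.34761183  1.05440346] 13.29305723991731
0.1138287276423638
0.3 [-0.14, 0.55, -0.32]
0.48 [-0.4, 1.07, -0.62]
0.66 [-0.76, 1.55, -0.9]
0.84 [-1.21, 1.95, -1.14]
1.02 [-1.75, 2.28, -1.33]
1.21 [-2.34, 2.52, -1.48]
1.39 [-2.97, 2.66, -1.57]
1.57 [-3.62, 2.7, -1.6]
1.65 [-3.91, 2.69, -1.59]
```

servo_tool(increments=[[-0.06,0.27,-0.16,0,0,0,-1],[-0.14,0.55,-0.32,0,0,0,-1],[-0.26,0.82,-0.47,0,0,0,-1],[-0.4,1.07,-0.62,0,0,0,-1],[-0.57,1.32,-0.76,0,0,0,-1],[-0.76,1.55,-0.9,0,0,0,-1],[-0.98,1.76,-1.02,0,0,0,-1],[-1.21,1.95,-1.14,0,0,0,-1],[-1.47,2.12,-1.24,0,0,0,-1],[-1.75,2.28,-1.33,0,0,0,-1],[-2.04,2.41,-1.41,0,0,0,-1],[-2.34,2.52,-1.48,0,0,0,-1],[-2.65,2.6,-1.53,0,0,0,-1],[-2.97,2.66,-1.57,0,0,0,-1],[-3.3,2.69,-1.59,0,0,0,-1],[-3.5,2.7,-1.6,0,0,0,-1],[-3.5,2.7,-1.6,0,0,0,-1]])

```text
t: 12.4
ee_pos: [584.1, 39.7, 121.4]
orientation: [-0.028, 3.029, -0.813]
ft_force: [3.8, -2.2, 5.3]
width: 13.4
grasp_force: 30.0
```

servo_tool(increments=[[-0.15,0,0,0,0,0,-1],[-0.3,0,0,0,0,0,-1],[-0.3,0,0,0,0,0,-1]])

```text
t: 12.65
ee_pos: [581.3, 39.8, 121.2]
orientation: [-0.028, 3.03, -0.812]
ft_force: [4.5, -1.3, 5.7]
width: 13.4
grasp_force: 30.0
```

Run:
```python
from h import *
from workcell import ctrl
o=ctrl.get_obs();p=F.T@(o["ee_pos"]-home);print(p,F.T@o["ft_force"],o["moment"],o["width"])
```

```text
[ 69.31861126  -1.14616051 -16.79218318] [4.04692053 4.46505915 4.22021068] [-0.42820822 -0.92214547  0.61798985] 13.387665271228286
```

servo_tool(increments=[[-0.15,0,0,0,0,0,-1],[-0.3,0,0,0,0,0,-1],[-0.3,0,0,0,0,0,-1]])

```text
t: 12.9
ee_pos: [578.4, 39.9, 121.1]
orientation: [-0.028, 3.029, -0.812]
ft_force: [5.7, -1.2, 4.9]
width: 13.3
grasp_force: 30.0
```

servo_tool(increments=[[-0.15,0,0,0,0,0,-1],[-0.2,0,0,0,0,0,-1],[-0.2,0,0,0,0,0,-1]])

```text
t: 13.15
ee_pos: [576.9, 39.9, 121.2]
orientation: [-0.027, 3.029, -0.811]
ft_force: [7.0, -1.7, 3.6]
width: 13.2
grasp_force: 30.0
```

Run:
```python
from h import *
from workcell import ctrl
o=ctrl.get_obs();p=F.T@(o["ee_pos"]-home);print(p,F.T@o["ft_force"],o["moment"],o["width"])
```

```text
[ 69.15691581  -5.54724039 -16.74791875] [3.31391848 7.00247925 2.19332213] [-0.48422834 -1.30066951  0.6636862 ] 13.158789632311269
```

Run:
```python
from h import *
from workcell import ctrl
r=ctrl.get_image("wrist");s=ctrl.get_image("side")
M=np.zeros((480,800,3),np.uint8);M[:,:400]=r["image"][0:480,120:520,::-1];M[:,400:]=cv2.resize(s["image"][170:290,270:370,::-1],(400,480),interpolation=2)
cv2.imwrite("pics/w7.png",M)
```

```text
(no output)
```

View pics/w7.png

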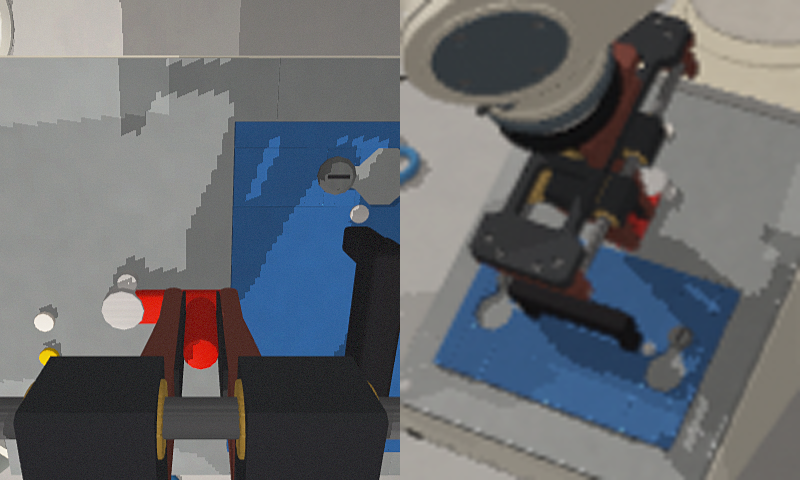

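The latch arm (top edge at row 290) now runs level in the image, so it points straight down the slope. It's pressed on its stop and the pads are slipping on the knob. I'll release, back off and check.

servo_tool(increments=[[0,0,0,0,0,0,-0.6],[0,0,0,0,0,0,-0.3],[0,0,0,0,0,0,-0.3],[0,0,0,0,0,0,-0.3],[0,0.5,0.87,0,0,0,-0.3],[0,1.5,2.6,0,0,0,-0.3],[0,3,5.2,0,0,0,-0.3],[0,5,8.7,0,0,0,-0.3],[0,7,12,0,0,0,-0.3],[0,7,12,0,0,0,-0.3]])

```text
t: 14.08
ee_pos: [577.6, 113.8, 246.8]
orientation: [-0.026, 3.025, -0.804]
ft_force: [0.2, 0.4, 0.2]
width: 30.6
grasp_force: 0.0
```

Run:
```python
from h import *
from workcell import ctrl
r=ctrl.get_image("wrist");o=ctrl.get_obs();print(o["t"],o["ft_force"])
cv2.imwrite("pics/w8.png",r["image"][:,:,::-1])
```

```text
14.1333 [-0.3704719  -0.06669711 -0.54176723]
```

View pics/w8.png

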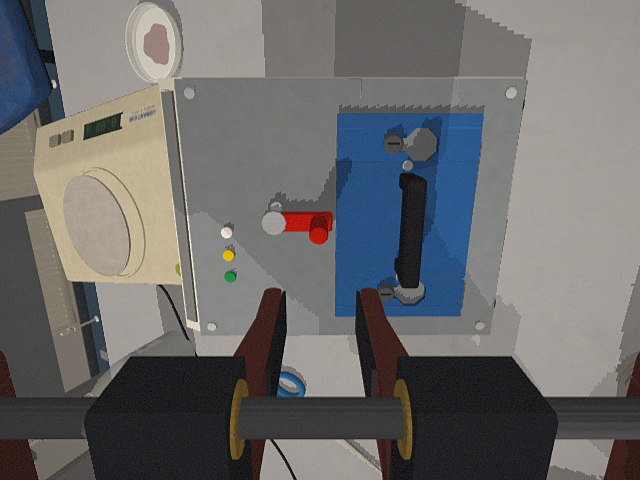

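The latch points squarely at the cover's top edge, with its arm running from (275,222) to (332,221). Both screw heads are at their slot ends and the arm is clear of everything.

```bash
python3 -c "
from workcell import ctrl
print(ctrl.close_job())"
```

```text
the job is handed in; nothing more can be done
None
```

The job is handed in after about 14 s of robot time: the cover is hung on both screws, fully home and released, and the latch is swung to its stop, pointing at the cover's top edge; I saw no bystander disturbed, though I took no final picture of the bench items.

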